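# Bring the third cell of a spectrophotometer into the beam

## Robot

A 7-joint arm with a two-finger parallel gripper is mounted at the origin on the work surface. World frame = base frame: x ahead of the robot, y to its left, z up, the work surface at z = 0. Lengths are in m, angles in rad, forces in N, time in s.
With the tool pointing down it reaches from about 0.425 to 0.95 m from the base axis. Payload 4.7 kg.
Tool frame: the origin (TCP) lies on the centre line of the jaws, within the pads' length; the fingertips stand robot.nose_length ahead of it and the grasp point (between the pads) lies 8 mm behind it (robot.nose_length is the distance from the TCP to the fingertips, in m); z points along the fingers, y is the line along which they close (so a half turn about z gives the same grasp; the last joint's range is limited). The gripper opens to 85 mm and grips with 20 to 120 N. Pads are 22 mm wide; open, the fingers measure 114 mm over their backs; the gripper's body (76 mm by 85 mm) begins 54 mm behind the grasp point. The pads swing forward as they close: fully open they stand 13 mm farther back than shut.
Start: joints at [-1.241, 0.469, -0.049, 1.532, 0.024, 1.141, -0.082], TCP at [0.237, 0.632, 0.242] pointing down, gripper open.
Joint ranges: [-2.59, 2.59], [-0.33, 1.99], [-1.39, 1.29], [0.1, 2.45], [-1.04, 4.18], [0.21, 1.99], [-2.66, 2.66]. Speed limits (rad/s): [2.57, 2.57, 3.14, 3.14, 3.14, 3.14, 3.14].

## Interface

Orientations are given as [roll, pitch, yaw] about the fixed x, y, z axes, in that order (R = Rz(yaw) Ry(pitch) Rx(roll)).
In Python, from plant import robot gives the robot as it stands. Calls block until the motion is done:
- robot.goto(position, orientation): joint-space move of the TCP to a pose.
- robot.move_straight(position, vel=0.15, attitude=None, contact_N=None): straight line of the TCP; attitude=None keeps the orientation; vel is the mean speed in m/s. With contact_N (N) it stops when the force on the tool has changed by that much, and returns True; else False.
- robot.move_joints(angles): joint-space move.
- robot.grip(opening, strength=None): opening from 0.0 (shut) to 1.0 (fully open); strength is the grip in N (None keeps the last); returns when the fingers have stopped.
- robot.sleep(seconds).
- robot.inverse_kinematics(position, orientation): joint angles nearest the present ones, or None.
- robot.sense(): the state.
- robot.grab_frame(name): name is "scene" or "top"; returns a dict with "image" (400x640x3 uint8, red, green, blue), "range_z" (400x640 float32, m along the optical axis (not along the pixel's ray), 0 where there is no reading), "fx", "fy", "cx", "cy" (pixels), "dist_coeffs" ([k1, k2, p1, p2, k3] as OpenCV has them; the pictures are not rectified), "R" (3x3) and "t" (3): a world point X has camera coordinates R X + t. Camera axes: x right, y down, z forward; pixel columns grow to the right and rows downward; lengths in m; the calibration is good to about 2 mm. A picture is of the moment at which its call begins.
A pose or a line that the arm cannot do raises robot.IKError and nothing moves.
- robot.close_job(): hands the job in; it is judged then, once.
The state is a dict: "t": time; "joint_pos": joint angles; "joint_velocities": joint speeds; "effort": joint torques, N m; "tcp_pos": TCP position; "tcp_rot": TCP orientation; "wrist_force": force on the tool from outside, world axes, zero at the start; "torque": the same for the moment, N m; "opening": opening from 0.0 (shut) to 1.0 (fully open); "gripper_force": force on a finger pad.
Only numpy, scipy, OpenCV 4.12 (cv2) and the standard library are available. Lean on these libraries where they do the work, as an engineer would, in place of code of your own. Each camera call takes 0.05 s, during which the arm holds its last target. There are 200 camera calls.

## Task

Take a reading of the third sample in the spectrophotometer on the bench: press the sample-compartment lid shut, then push the cell-changer rod in with a fingertip from where it stands drawn right out, count the clicks and stop at the third one without running past it, and last press the round read key fully down and let it come up. The lid stays shut and the rod in its third click. Work only by touching and pushing: lift and carry nothing, and leave the glassware around the instrument standing where it is.

Things in the scene. Friction and masses are not known exactly. Their poses are not given: they have to be found in the camera images.
- spectro: White bench instrument, fixed: 280 deep (its x), 360 wide (y), 123 mm high. Origin under its centre on the bench; front faces its -x, +y is left as seen from the front. Right-hand part (y -180 to -42, x -140 to 12 mm): lidded sample compartment. The rest: dark console on top with a round read key, flat square keys (not used) and a display hood up to 150 mm high.
- rod (a joint): Travel of the cell-changer rod into the front (instrument's +x), m: 0 = drawn right out (start), 0.065 = fully in. A spring ball clicks into notches at 0.016, 0.031, 0.046 (third) and 0.061; crests halfway between. About 6 N to leave a notch or the start, then the force drops, the ball pulls the rod on into the next notch and centres it there.
- rod_knob (a point): Centre of the flat front face of the black knob (26 mm diameter, 20 long) on the steel rod that stands out level from the instrument's front, right-hand part (its y -100 mm), 65 mm above the bench; face 125 mm in front of the front panel when drawn right out. Moves with the rod.
- lid (a joint): Angle of the compartment lid, rad: 0 = shut flat, grows as its front edge rises; starts part open (0.45 to 0.95) and stays where it is left by a stiff hinge (about 0.3 N m, a few newtons at the edge); it does not spring back.
- lid_hinge (a point): Middle of the lid's hinge line, along the instrument's y at x = 14 mm, 123.5 mm above the bench. The lid is a white plate 136 wide, reaching 153 mm from the hinge towards the instrument's front (-x); shut, its upper face lies 142.5 mm above the bench.
- lid_front (a point): Middle of the lid's front edge, on its upper face, 153 mm from the hinge; moves with the lid. A small grey lip, 60 wide, stands 10 mm further out.
- read_key (a joint): Travel of the read key downward, m: 0 = up, 0.005 = fully down; it counts as pressed from 0.0035. Spring return: 2 N to start, 4.5 N fully down.
- key_top (a point): Centre of the top of the read key: single round grey key, 22 mm diameter, 135.5 mm above the bench (it stands 10 mm proud of the dark console plate), left of the compartment lid; pressed straight down.
- cuvette_rack: Bystander: white block 34 x 94 x 20 mm with three glass cuvettes, 50 mm high in all, on the bench in front of the instrument to the left of the rod. Origin under its centre.
- cuvette: Bystander: one capped glass cuvette, 12.5 mm square, 53 mm high, standing on the bench to the right of the rod. Origin under its centre.
- vial: Bystander: small capped vial, 24 mm diameter, 45 mm high, standing on top of the instrument towards its back. Origin under its centre.
- beaker: Bystander: glass beaker, 70 mm diameter, 95 mm high, on the bench. Origin under its centre.
- flask: Bystander: stoppered conical flask, 84 mm diameter, 138 mm high, on the bench. Origin under its centre.
- tube_rack: Bystander: blue rack 60 x 190 mm with five test tubes, 117 mm high. Origin under its centre.
- wash_bottle: Bystander: white wash bottle, 62 mm diameter, 185 mm high with its spout. Origin under its centre.

How it is judged:
On the way, in this order (a step that is already met when the one before it is completed fails the run):
1. the compartment lid is pressed shut (value of joint lid below 0.03 rad), for 0.1 s.
2. with the lid shut, the rod rests in its third click (value of joint rod between 0.0435 and 0.0485 m and value of joint lid below 0.03 rad), for 0.3 s.
3. with lid shut and rod in its third click, the read key is pressed down (all of step 2 and value of joint read_key above 0.0035 m), for 0.1 s.
At the end, for the whole second after the job is handed in: The lid is shut (within 0.03 rad), the rod rests in its third click (46 mm in, within 2.5 mm), and the read key has been pressed and has come up again (within 1 mm) (all of step 2 and value of joint read_key below 0.001 m); the robot touches nothing.
It fails at once if the rod is driven past the third click towards the fourth (beyond the crest at 53 mm) (value of joint rod above 0.053 m).
It fails at once if a bystander is knocked, lifted or carried (moved more than 30 mm) or tipped (distance of any of cuvette_rack, cuvette, vial, beaker, flask, tube_rack, wash_bottle from where it was at the start of the episode above 0.03 m or angle between any of cuvette_rack, cuvette, vial, beaker, flask, tube_rack, wash_bottle's own z axis and vertical above 0.5 rad).
It fails at once if the read key is pressed before the rod is in its third click (value of joint read_key above 0.0035 m and (value of joint rod below 0.0435 m or value of joint lid above 0.03 rad)).
It also fails if it takes over 72 s, if anything falls off the work surface, if the arm or the gripper's body presses on something with over 40 N, if the wrist force passes 120 N, or if a joint passes its speed limit or range.

## Working session

There is one attempt and no reset: what is moved stays moved. The work goes in short steps, each a Python script; the robot and the scene stay as the last script left them, time stands still between calls to the robot, and variables do not carry over. Pictures are saved under pics/ and viewed, at most 10 in all, crops included, and the job is handed in when it is done.

```bash
mkdir -p pics; ls; python3 - <<'E'
from plant import robot
import cv2,numpy as np
for n in("scene","top"):
    f=robot.grab_frame(n); np.savez(f"pics/{n}.npz",**f)
    cv2.imwrite(f"pics/{n}0.png",f["image"][:,:,::-1])
    print(n,f["fx"],f["cx"],f["cy"],f["dist_coeffs"],"pos",-np.array(f["R"]).T@f["t"],(f["range_z"]>0).mean())
s=robot.sense();print(s,robot.nose_length)
E
```

```text
pics
scene 373.00472489835306 316.1816443971649 198.32285825498155 [-0.04772826  0.          0.          0.          0.        ] pos [1.0267059  0.2041425  0.91995599] 0.99592578125
top 392.099346857961 315.6378175551709 199.1329781149356 [0.02904313 0.         0.         0.         0.        ] pos [ 0.28376103 -0.03876265  1.20627809] 0.9959296875
{'t': 0.1, 'joint_pos': array([-1.24092884,  0.46936372, -0.04860357,  1.53358301,  0.02409088,
        1.14097444, -0.08231465]), 'joint_velocities': array([-2.17186506e-03, -4.57264817e-04,  2.15734987e-04, -4.01540855e-03,
        1.08809953e-03,  4.87174324e-05, -3.21641530e-04]), 'effort': array([ 1.50368696e-04, -5.11511922e+01, -4.73729451e-02, -2.38391179e+01,
        1.07415722e-02,  4.35495924e-03, -1.80404675e-05]), 'tcp_pos': array([0.23680868, 0.63155992, 0.24136076]), 'tcp_rot': array([-3.13984990e+00,  4.77148431e-05,  2.78284364e+00]), 'wrist_force': array([-0.2721627 ,  0.3195251 ,  0.90349372]), 'torque': array([0.03887744, 0.03476921, 0.00154051]), 'gripper_force': 0.0, 'opening': 1.0047459928840945} 0.011
```

View pics/scene0.png

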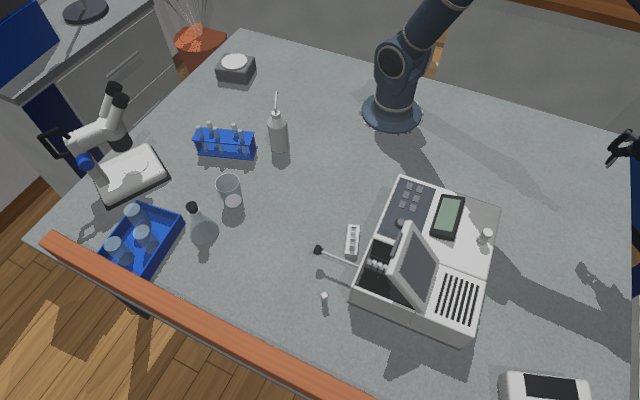

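View pics/top0.png

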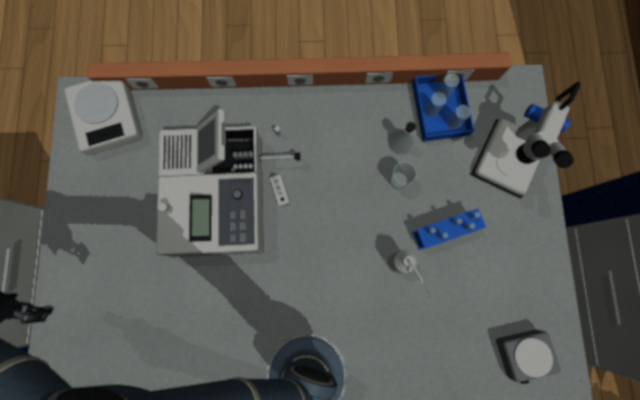

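The instrument is at top px (158–258, 125–253) with its front facing right in the image (world −y). The knob is near (298,156), the lid half-open near (210,138) and the read key near (237,195). In the scene view the knob is near (318,250) and the key near (400,223). I'll enlarge both.

```bash
python3 - <<'E'
import cv2
a=cv2.imread("pics/top0.png")[112:258,150:310]; cv2.imwrite("pics/topc.png",cv2.resize(a,None,fx=4,fy=4,interpolation=cv2.INTER_CUBIC))
a=cv2.imread("pics/scene0.png")[168:354,306:510]; cv2.imwrite("pics/scenec.png",cv2.resize(a,None,fx=3,fy=3,interpolation=cv2.INTER_CUBIC))
E
```

```text
(no output)
```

View pics/topc.png

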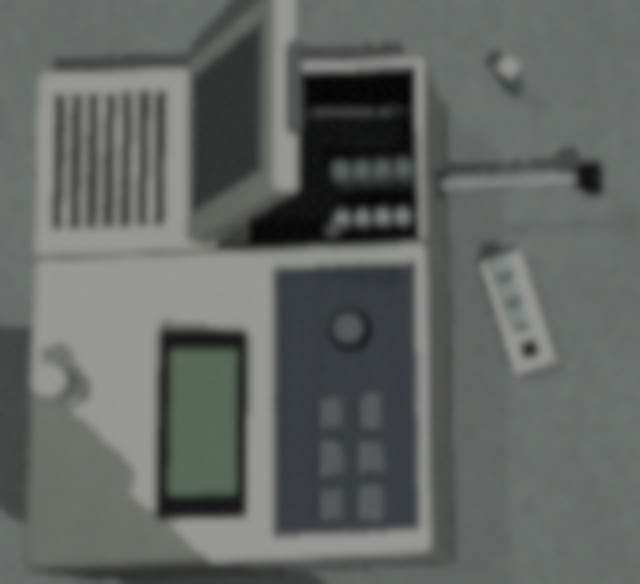

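View pics/scenec.png

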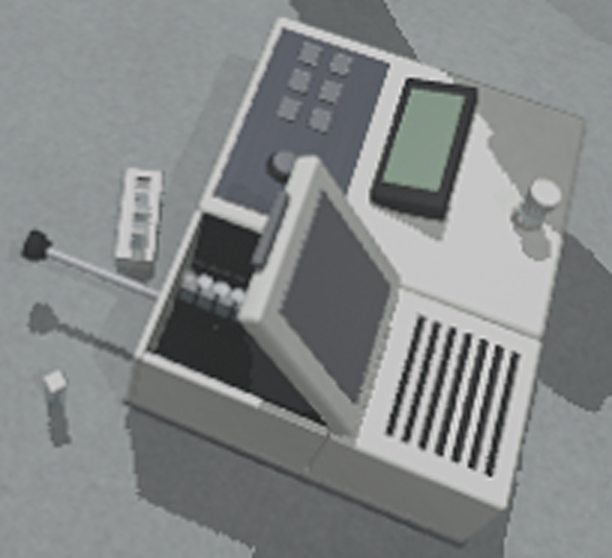

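Top crop: housing corners at (432,551), (424,58), (40,72) and (28,568), key (350,329), knob (590,178), lid's front-left corner (298,190). Scene crop: the same corners at (280,18), (135,358), (507,508) and (583,118), key (284,163), knob (36,245), lid corner (312,160). I'll triangulate these and fit the instrument pose.

```bash
cat > h.py <<'E'
import numpy as np,cv2
C={n:dict(np.load(f"pics/{n}.npz")) for n in("scene","top")}
K=lambda f:np.array([[f["fx"],0,f["cx"]],[0,f["fy"],f["cy"]],[0,0,1]],float)
def und(n,p): f=C[n]; return cv2.undistortPoints(np.array(p,float).reshape(-1,1,2),K(f),f["dist_coeffs"]).reshape(-1,2)
def full(n,p):
    s,o=(4,(150,112)) if n=="top" else (3,(306,168))
    return (np.array(p,float)+.5)/s-.5+np.array(o)
def tri(pt,ps):
    P=[np.c_[C[n]["R"],C[n]["t"].reshape(3)] for n in("top","scene")]
    X=cv2.triangulatePoints(P[0],P[1],und("top",full("top",pt)).T,und("scene",full("scene",ps)).T)
    return (X[:3]/X[3]).T
def depth(n,p):
    f=C[n];q=full(n,p);c=und(n,q);out=[]
    for (u,v),(a,b) in zip(q,c):
        z=f["range_z"][int(round(v)),int(round(u))]; out.append(f["R"].T@(z*np.array([a,b,1])-f["t"].reshape(3)))
    return np.array(out)
E
python3 - <<'E'
from h import *
np.set_printoptions(precision=4,suppress=True)
nm=["FL","FR","BR","BL","key","knob","lidFL"]
T=[(432,551),(424,58),(40,72),(28,568),(350,329),(590,178),(298,190)]
S=[(280,18),(135,358),(507,508),(583,118),(284,163),(36,245),(312,160)]
X=tri(T,S)
for a,x in zip(nm,X): print(a,x)
print("depth key",depth("top",[(350,329)]),depth("scene",[(284,163)]),"knob",depth("top",[(590,178)]),depth("scene",[(36,245)]))
B=np.array([(-.14,.18),(-.14,-.18),(.14,-.18),(.14,.18)])
m=X[:4,:2].mean(0); H=B.T@(X[:4,:2]-m); yaw=np.arctan2(H[0,1]-H[1,0],H[0,0]+H[1,1])
R=np.array([[np.cos(yaw),-np.sin(yaw)],[np.sin(yaw),np.cos(yaw)]])
print("origin",m,"yaw",yaw,np.degrees(yaw)); print("resid",X[:4,:2]-m-B@R.T)
for a,x in zip(nm,X): print(a,"inst",(x[:2]-m)@R,x[2])
# top-plate points by depth, inside instrument
print("top-surf",depth("top",[(100,250),(100,480),(50,150)])[:,2])
# obstacles
print("cuv,rack", depth("top",[(510,66),(518,311),(484,255),(552,362)]), depth("scene",[(55,380)]))
print("vial",depth("top",[(48,380)]),depth("scene",[(545,190)]))
# depth point cloud: knob
f=C["scene"];v,u=np.mgrid[235:262,308:328]; 
pts=np.c_[u.ravel(),v.ravel()].astype(float);c=und("scene",pts);z=f["range_z"][v.ravel(),u.ravel()]
W=(np.c_[c*z[:,None],z]-f["t"].reshape(1,3))@f["R"]
k=W[(W[:,2]>.045)&(W[:,2]<.1)];q=(k[:,:2]-m)@R
o=np.argsort(q[:,0]);print("knob cloud",len(k),q[o][:12],k[o][:12,2],k[:,2].max())
E
```

```text
FL [0.355  0.1262 0.1137]
FR [0.7144 0.1316 0.1161]
BR [0.7088 0.4093 0.1213]
BL [0.3515 0.4006 0.1182]
key [0.5108 0.1803 0.128 ]
knob [0.6363 0.0129 0.0635]
lidFL [0.5768 0.196  0.2431]
depth key [[0.5099 0.1794 0.1323]] [[0.516  0.1805 0.136 ]] knob [[0.632  0.0123 0.0775]] [[0.6428 0.0162 0.078 ]]
origin [0.5324 0.2669] yaw 1.5892962438554321 91.05996716891076
resid [[-0.      0.0026]
 [-0.0006  0.0013]
 [-0.001  -0.0009]
 [ 0.0016 -0.003 ]]
FL inst [-0.1374  0.18  ] 0.11365849963587339
FR inst [-0.1387 -0.1794] 0.11611913054528061
BR inst [ 0.1391 -0.179 ] 0.12131339167004496
BL inst [0.137  0.1784] 0.1182425848732314
key inst [-0.0863  0.0232] 0.1280383465697559
knob inst [-0.2559 -0.0991] 0.06353133495441243
lidFL inst [-0.0717 -0.0431] 0.2430823068891024
top-surf [0.1217 0.1217 0.1223]
cuv,rack [[0.7329 0.0741 0.0492]
 [0.5375 0.0696 0.0509]
 [0.5947 0.1008 0.0001]
 [0.5041 0.047  0.0166]] [[0.733  0.0757 0.0503]]
vial [[0.4731 0.3736 0.1674]] [[0.4731 0.3736 0.1665]]
knob cloud 96 [[-0.2628 -0.1061]
 [-0.2627 -0.0942]
 [-0.2626 -0.1129]
 [-0.262  -0.1016]
 [-0.2617 -0.1085]
 [-0.2613 -0.1095]
 [-0.2609 -0.098 ]
 [-0.2607 -0.1109]
 [-0.2606 -0.1047]
 [-0.2604 -0.0929]
 [-0.26   -0.1   ]
 [-0.2597 -0.1132]] [0.0723 0.0733 0.0624 0.0758 0.0721 0.0686 0.0759 0.066  0.0771 0.0729
 0.0746 0.0654] 0.07870138111257884
```

```bash
cat > r.py <<'E'
import numpy as np
from plant import robot
O=np.array([.5324,.2669]);YAW=1.5893;c,s=np.cos(YAW),np.sin(YAW)
N=robot.nose_length
DOWN=[np.pi,0,YAW]
def w(x,y,ztip): return [O[0]+c*x-s*y,O[1]+s*x+c*y,ztip+N]
def inst(p): d=np.array(p[:2])-O; return np.array([c*d[0]+s*d[1],-s*d[0]+c*d[1],p[2]-N])
def st(m=""):
    q=robot.sense();print(m,"t%.1f"%q["t"],"tip",inst(q["tcp_pos"]).round(4),"F",np.round(q["wrist_force"],1));return q
E
python3 - <<'E'
from r import *
def arc(th,S=.125,hw=.011):
    return w(.014+.019*np.sin(th)-S*np.cos(th)+hw*(th>.03),-.11,.1235+.019*np.cos(th)+S*np.sin(th))
for p in [arc(.95),arc(0),w(-.31,-.1,.05),w(-.086,.023,.13)]: print(np.round(robot.inverse_kinematics(p,DOWN),2))
p=robot.sense()["tcp_pos"]
robot.move_straight([p[0],p[1],.42],vel=.2)
robot.grip(0.0,strength=40)
a=arc(1.05)
robot.goto([a[0],a[1],.40],DOWN);st("above")
robot.move_straight(a,vel=.15);st("near")
for th in np.arange(.9,.05,-.15):
    robot.move_straight(arc(th),vel=.12);st("%.2f"%th)
print(robot.move_straight(arc(0.03),vel=.05))
e=arc(0);e[2]-=.006
print(robot.move_straight(e,vel=.03,contact_N=15));st("end")
robot.sleep(.2);st()
e[2]=.20;robot.move_straight(e,vel=.15);st("up")
import cv2
f=robot.grab_frame("scene");cv2.imwrite("pics/s1.png",cv2.resize(f["image"][100:354,250:510,::-1],None,fx=2,fy=2))
E
```

```text
[-0.66  0.5   0.37  1.52 -0.19  1.16 -0.24]
[-0.61  0.56  0.44  1.67 -0.28  0.97 -0.05]
[-0.34  0.65  0.48  1.79 -0.41  0.8   0.37]
[-0.72  0.38  0.38  1.97 -0.19  0.82 -0.21]
above t3.9 tip [-0.0185 -0.1093  0.3889] F [-0.8 -0.2 -0.1]
near t5.0 tip [-0.0205 -0.1107  0.2426] F [ 0.2 -0.  -0.4]
0.90 t5.4 tip [-0.0396 -0.1102  0.2333] F [ 0.2 -0.1 -0.4]
0.75 t5.7 tip [-0.0551 -0.1098  0.2219] F [-0.1  0.3 -0.1]
0.60 t6.0 tip [-0.0683 -0.1097  0.2091] F [-0.8 -0.   0. ]
0.45 t6.3 tip [-0.0798 -0.1097  0.1945] F [0.3 0.1 0.3]
0.30 t6.6 tip [-0.089  -0.1097  0.1783] F [0.5 0.4 0.7]
0.15 t6.9 tip [-0.0959 -0.1097  0.1607] F [-0.1  0.4  1. ]
False
True
end t7.7 tip [-0.1107 -0.1107  0.1426] F [-0.9  0.6  6.6]
 t7.9 tip [-0.1107 -0.1107  0.1426] F [-0.8 -0.9  6. ]
up t8.4 tip [-0.1109 -0.1097  0.1887] F [ 0.1 -0.5  0.1]
```

View pics/s1.png

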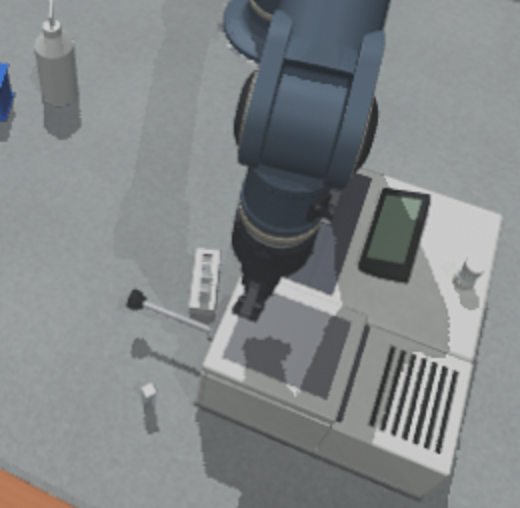

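The lid plate lies flat in the picture (px 205–365, 280–420). The tip met the stop at 142.6 mm, against 142.5 expected. The knob is free at (136,299). Next is the rod: find the face by contact, then count the clicks.

```bash
python3 - <<'E'
from r import *
robot.move_straight(w(-.33,-.10,.22),vel=.25)
robot.move_straight(w(-.33,-.10,.05),vel=.2);st("down")
print(robot.move_straight(w(-.295,-.10,.05),vel=.08,contact_N=2))
hit=robot.move_straight(w(-.255,-.10,.05),vel=.02,contact_N=2.0);q=st("hit %s"%hit)
x0=inst(q["tcp_pos"])[0]
if hit:
    for k in range(1,13):
        x=x0+.001*k
        robot.move_straight(w(x,-.10,.05),vel=.02);st("cmd+%d"%k)
E
```

```text
down t10.5 tip [-0.3299 -0.101   0.0511] F [0.5 0.3 1.1]
True
hit True t12.0 tip [-0.2765 -0.0994  0.0493] F [-0.4 -0.4 -0. ]
cmd+1 t12.2 tip [-0.2764 -0.0994  0.0497] F [-1.6 -3.4  0.3]
cmd+2 t12.5 tip [-0.2763 -0.0994  0.0497] F [-0.5 -4.6 -0.7]
cmd+3 t12.7 tip [-0.2762 -0.0994  0.0497] F [-1.1 -6.4 -1.4]
cmd+4 t13.0 tip [-0.2757 -0.0994  0.0497] F [-1.  -6.8 -1.1]
cmd+5 t13.2 tip [-0.2741 -0.0994  0.0497] F [-0.3 -5.9 -0.7]
cmd+6 t13.5 tip [-0.2717 -0.0994  0.0497] F [-1.2 -3.5 -1.2]
cmd+7 t13.7 tip [-0.2683 -0.1001  0.0499] F [-0.5 -1.1 -0.3]
cmd+8 t14.0 tip [-0.2671 -0.1007  0.0503] F [-0.2  0.1 -0.3]
cmd+9 t14.2 tip [-0.267  -0.1002  0.0501] F [ 0.1  0.2 -0. ]
cmd+10 t14.5 tip [-0.2664 -0.1     0.05  ] F [ 0.5  1.5 -0.1]
cmd+11 t14.7 tip [-0.2654 -0.1     0.05  ] F [ 0.5 -0.3 -0.7]
cmd+12 t15.0 tip [-0.2644 -0.1     0.05  ] F [-0.2  0.   0.1]
```

```bash
python3 - <<'E'
from r import *
x0=-.2765
for k in range(13,47):
    robot.move_straight(w(x0+.001*k,-.10,.05),vel=.02)
    q=robot.sense();d=1e3*(inst(q["tcp_pos"])[0]-x0);F=q["wrist_force"][1]
    print(k,"%.1f F%.1f"%(d,F),end="; ")
    if d>39.8 and F>-1.5: break
robot.sleep(.3);st("\nend")
E
```

```text
13 13.1 F-0.6; 14 14.2 F0.4; 15 15.1 F-0.0; 16 16.0 F-0.3; 17 16.2 F-2.9; 18 16.4 F-6.0; 19 17.5 F-5.2; 20 19.3 F-4.2; 21 22.0 F-2.4; 22 23.5 F-0.1; 23 23.8 F0.2; 24 24.3 F-1.0; 25 25.2 F0.0; 26 26.1 F-0.6; 27 27.2 F-0.2; 28 28.1 F-0.2; 29 29.1 F0.2; 30 30.1 F-0.2; 31 31.0 F0.6; 32 31.2 F-2.0; 33 31.5 F-5.2; 34 32.5 F-4.5; 35 34.3 F-3.4; 36 37.0 F-1.8; 37 38.5 F-0.2; 38 38.8 F-0.0; 39 39.3 F0.4; 40 40.1 F-0.3; 
end t22.3 tip [-0.2365 -0.1     0.05  ] F [ 0.6 -0.2  0.4]
```

```bash
python3 - <<'E'
from r import *
import cv2
x0=-.2765
for k in (45.3,46.2,46.8):
    robot.move_straight(w(x0+.001*k,-.10,.05),vel=.02);st("touch %.1f"%k)
robot.move_straight(w(-.30,-.10,.05),vel=.12)
robot.move_straight(w(-.30,-.10,.24),vel=.25)
k=inst([.512,.180,0]);print(k)
robot.move_straight(w(k[0],k[1],.22),vel=.25)
robot.move_straight(w(k[0],k[1],.145),vel=.15);st("over key")
f=robot.grab_frame("top");cv2.imwrite("pics/t2.png",cv2.resize(f["image"][112:258,150:310,::-1],None,fx=4,fy=4,interpolation=cv2.INTER_CUBIC))
f=robot.grab_frame("scene");cv2.imwrite("pics/s2.png",cv2.resize(f["image"][150:350,290:510,::-1],None,fx=3,fy=3,interpolation=cv2.INTER_CUBIC))
E
```

```text
touch 45.3 t22.7 tip [-0.2309 -0.1     0.05  ] F [-0.6  0.5 -0. ]
touch 46.2 t22.9 tip [-0.2304 -0.1     0.05  ] F [ 0.5 -1.2  0.2]
touch 46.8 t23.2 tip [-0.2304 -0.1     0.05  ] F [-0.5 -1.3 -0.8]
[-0.08650767  0.02200439 -0.011     ]
over key t26.6 tip [-0.087   0.0212  0.1455] F [ 0.2 -0.  -0.3]
```

View pics/t2.png

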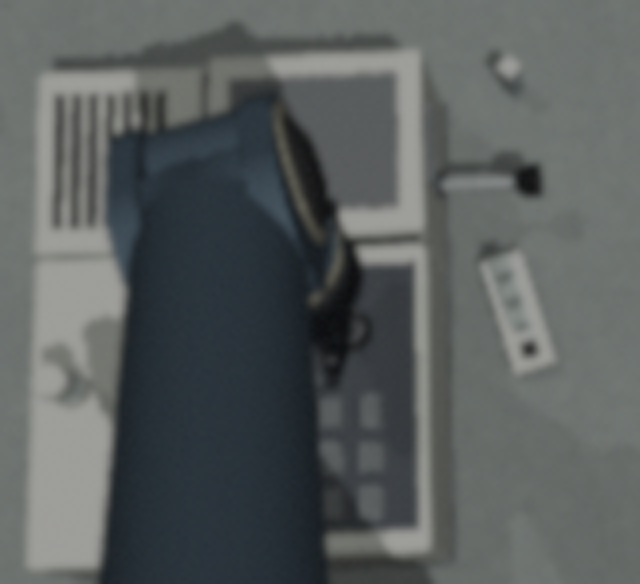

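View pics/s2.png

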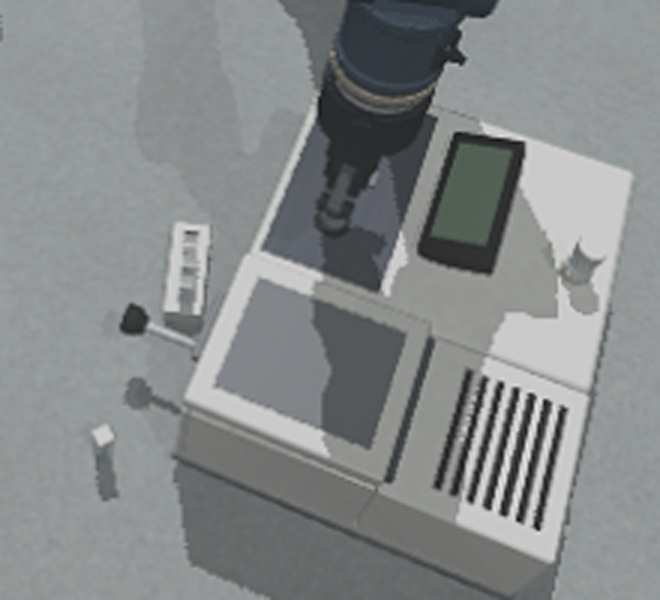

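The lid is shut and the knob has moved in, from 590 to about 530 px in the top crop. A light touch met the knob face at 46.1 mm, so the rod is in the third click. The fingertip stands over the key (scene crop 335,212), so I'll press it now.

```bash
python3 - <<'E'
from r import *
k=inst([.512,.180,0])
z=.139
while z>.122:
    robot.move_straight(w(k[0],k[1],z),vel=.03);q=robot.sense();t=q["tcp_pos"][2]-N
    print("%.3f->%.4f F%.1f"%(z,t,q["wrist_force"][2]),end="; ")
    if q["wrist_force"][2]>9: break
    z-=.001
robot.sleep(.4);st("\nheld")
robot.move_straight(w(k[0],k[1],.30),vel=.12);robot.sleep(.3);st("up")
E
```

```text
0.139->0.1390 F0.1; 0.138->0.1380 F0.5; 0.137->0.1369 F-0.5; 0.136->0.1359 F-0.6; 0.135->0.1352 F2.2; 0.134->0.1341 F3.0; 0.133->0.1331 F3.7; 0.132->0.1321 F3.4; 0.131->0.1310 F4.5; 0.130->0.1305 F7.8; 0.129->0.1305 F14.2; 
held t30.0 tip [-0.0865  0.0218  0.1304] F [-4.4 -0.9 14.1]
up t31.8 tip [-0.0865  0.0221  0.2998] F [0.8 0.  0.2]
```

The force profile matches the key: contact at 135.4 mm, 2 to 4.5 N on the way down, and a stop at 130.5 mm, which is the full 5 mm. The arm is now clear.

```bash
python3 -c "
from plant import robot
print(robot.close_job())"
```

```text
the job is handed in; nothing more can be done
None
```

Job handed in at about 32 s: the lid was pressed shut, the rod is in its third click (about 46 mm in), and the read key was pressed the full 5 mm and released; the judge's result was not shown.

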